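# Press the keepsake boxes shut

### The arm

A 6-joint arm with a two-finger parallel gripper is mounted at the origin on the work surface. World frame = base frame: x ahead of the robot, y to its left, z up, the work surface at z = 0. Lengths are in m, angles in rad, forces in N, time in s.
With the tool pointing down it reaches from about 0.35 to 0.925 m from the base axis. Payload 6.4 kg.
Tool frame: the origin (TCP) lies midway between the tips of the shut fingers; the grasp point (between the pads) lies 19 mm behind it; z points along the fingers, y is the line along which they close (so a half turn about z gives the same grasp; the last joint's range is limited). The gripper opens to 85 mm and grips with 20 to 120 N. Pads are 22 mm wide; open, the fingers measure 114 mm over their backs; the gripper's body (76 mm by 85 mm) begins 54 mm behind the grasp point. The pads swing forward as they close: fully open they stand 13 mm farther back than shut.
Start: joints at [1.066, 0.245, 1.558, -0, 1.339, -0.174], TCP at [0.211, 0.615, 0.231] pointing down, gripper open.
Joint ranges: [-3.13, 3.13], [-1.02, 2.26], [0.13, 2.54], [-0.95, 4.09], [0.21, 2.88], [-2.74, 2.74]. Speed limits (rad/s): [2.57, 2.57, 3.14, 3.14, 3.14, 3.14].

### API

Orientations are given as a 3x3 rotation matrix whose columns are the frame's x, y, z axes.
In Python, from rig import robot, get_image, workorder gives the robot as it stands.
- The arm moves only by the tool play_rows, never from a script. Its arguments are lists of equal length, an entry for each row: "xyz": the shift along the tool's x, y, z scaled (see below), a list of three; "delta_rot": the turn, a rotation vector about the tool's x, y, z scaled (see below), a list of three; "gripper": the gripper command: -1 is shut, 1 is fully open, values between are in proportion. A call has 1 to 10 rows; each row is the pose to reach, as a shift and turn from the pose commanded when the call began, along the tool's axes at that moment; what a row does not reach only later rows make up. The controller multiplies each number of a shift by 0.2 m and each number of a turn by 90 degrees. A row lasts 1/12 s, in which the tool goes at most 41.7 mm and 7.16 degrees, less where a joint would pass 70% of its speed; a pose out of reach is approached as far as the arm can. A call with a number of a shift or a turn outside -1 to 1 is refused whole. A call with a gripper value outside its range is refused whole. The fingers move at their own pace and stop on an object; the grip force is fixed at half the most. Time passes only in rows, so rows that repeat a pose let the fingers close. It gives the time, the measured TCP pose, the force, the opening and the grip force at its end, in the units of the state.
- robot.get_obs(): the state, without advancing time (a new reading comes with each control period).
- get_image(name): name is "side" or "top" or "wrist"; returns a dict with "frame" (420x560x3 uint8, red, green, blue), "depth" (420x560 float32, m along the optical axis (not along the pixel's ray), 0 where there is no reading), "camera_matrix" (3x3 intrinsics, pixels), "extrinsics" (4x4, takes a point from world to camera coordinates). Camera axes: x right, y down, z forward; pixel columns grow to the right and rows downward; lengths in m; the calibration is good to about 2 mm. A picture is of the moment at which its call begins.
- workorder.finish_job(): hands the job in; it is judged then, once.
The state is a dict: "t": time; "q": joint angles; "qd": joint speeds; "tau": joint torques, N m; "position": TCP position; "tcp_rot": TCP orientation; "ft_force": force on the tool from outside, world axes, zero at the start; "torque": the same for the moment, N m; "gripper_width": finger opening in m; "gripper_force": force on a finger pad.
Only numpy, scipy, OpenCV 4.12 (cv2) and the standard library are available. Lean on these libraries where they do the work, as an engineer would, in place of code of your own. Each camera call takes 0.05 s, during which the arm holds its last target. There are 200 camera calls.

### The job

Three clear acrylic boxes stand on the shelf with their lids ajar. Swing down the lids of the box with the two dark bails and of the box with the three coins, pressing each from above until it is fully seated, then take the hand away. The empty box is still waiting for its piece: leave its lid ajar just as it is.

Things in the scene. Friction and masses are not known exactly. Their poses are not given: they have to be found in the camera images.
- bails_lid_edge (a point): Middle of the front edge (upper face) of the lid of the fixed clear box holding two dark bails, 109 mm long, on grey foam. Box 64 mm deep, 130 wide, 45 high. Lid: flat, 4 mm thick, 130 wide, reaching 72 mm from its hinge (8 mm past the box front). Axes turn with the lid: x from the edge to the hinge, along the plate; y along the edge; z out of the upper face. The hinge line lies 72 mm along x and 4 mm under the face.
- coins_lid_edge (a point): Middle of the front edge (upper face) of the lid of the like-built box holding three flat bronze coins, 32 mm across, on grey foam; same axes and sizes. All hinge lines lie level, 45 mm above the shelf top, at the boxes' rear. Lids start 0.25 to 0.65 rad open; fully seated, this point is 49 mm above the shelf top and the lid is level on a firm stop.
- spare_lid_edge (a point): Middle of the front edge (upper face) of the lid of the like-built empty box (bare grey foam); same axes and sizes; it must stay ajar. All lids have stiff hinges and stay at any angle; pushing one down 45 mm from its hinge takes about 3 N, and at the stop about 10 N is plenty. At the starting angles a straight push down 40 to 50 mm horizontally from the hinge lands on the lid.
Things that resemble listed ones, but are neither listed nor needed, are in the scene too. What is shaped like the part that bears bails_lid_edge but pink is not meant. Leave any purple look-alike of the part that bears coins_lid_edge alone.

How it is judged:
At the end, for the whole second after the job is handed in: The lids of the bails box and the coins box are both seated: each front edge within 8 mm of its fully closed height (below 57 mm above the shelf top). The front edge of the empty box's lid never moved more than 10 mm (height (world z) of each of bails_lid_edge, coins_lid_edge below 0.057 m); the robot touches nothing.
It fails at once if the lid of the empty box is moved (its front edge by more than 10 mm) (distance of spare_lid_edge from where it was at the start of the episode above 0.01 m).
It also fails if it takes over 45 s, if anything falls off the work surface, if the arm or the gripper's body presses on something with over 40 N, if the wrist force passes 120 N, or if a joint passes its speed limit or range.

## Working session

There is one attempt and no reset: what is moved stays moved. The work goes in short steps, Python scripts to look and compute and a tool call to move; the robot and the scene stay as the last step left them, time stands still between calls to the robot, and variables do not carry over. Pictures are saved under pics/ and viewed, at most 10 in all, crops included, and the job is handed in when it is done.

Besides the shell and the picture viewer there is one more tool, called after ">>>" in YAML: its name, and indented under it one key for each argument. play_rows: Moves the arm, as the interface text tells. Shifts and turns lie within -1 to 1; 1 stands for 0.2 m of shift or 90 degrees of turn. Its arguments: {"type":"object","properties":{"xyz":{"type":"array","items":{"type":"array","items":{"type":"number"}}},"delta_rot":{"type":"array","items":{"type":"array","items":{"type":"number"}}},"gripper":{"type":"array","items":{"type":"number"}}},"required":["xyz","delta_rot","gripper"]}

```bash
mkdir -p pics
cat > h.py <<'E'
import numpy as np, cv2
from rig import robot, get_image, workorder
def grab(n):
    d=get_image(n); np.savez(f'{n}.npz',**d); return d
def world(d,u,v,z=None):
    K,E=d['camera_matrix'],d['extrinsics']; R,t=E[:3,:3],E[:3,3]
    r=R.T@np.linalg.inv(K)@np.array([u,v,1.]); c=-R.T@t
    if z is None: return c+r*d['depth'][int(v),int(u)]
    return c+r*(z-c[2])/r[2]
def save(f,n): cv2.imwrite(n,cv2.cvtColor(f,cv2.COLOR_RGB2BGR))
E
python3 - <<'E'
from h import *
a=grab('top');b=grab('side')
save(a['frame'],'pics/top.png');save(b['frame'],'pics/side.png')
for d in(a,b):print(np.round(-d['extrinsics'][:3,:3].T@d['extrinsics'][:3,3],3),d['extrinsics'][2,:3].round(2))
o=robot.get_obs();print(o['position'],o['tcp_rot'],o['t'])
E
```

```text
[ 0.209 -0.015  1.316] [ 0.18  0.01 -0.98]
[ 0.035 -0.624  0.54 ] [ 0.48  0.7  -0.53]
[0.21086849 0.61431689 0.23026655] [[-9.45786956e-01  3.24786578e-01 -8.44174389e-04]
 [ 3.24787537e-01  9.45785754e-01 -1.53741443e-03]
 [ 2.99076539e-04 -1.72824384e-03 -9.99998462e-01]] 0.1
```

View pics/top.png

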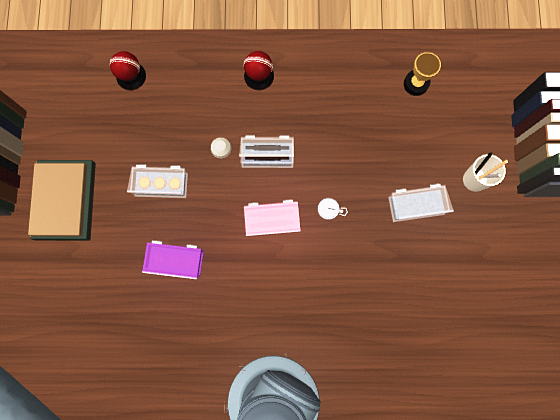

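View pics/side.png

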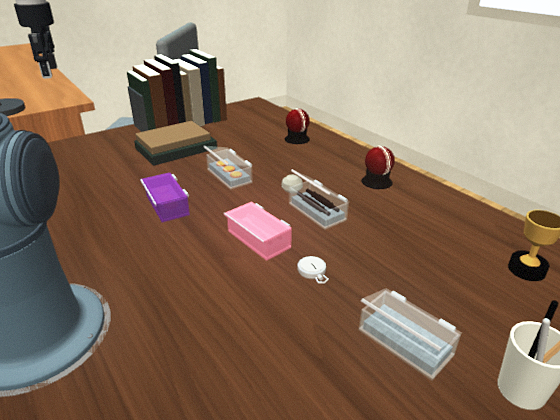

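The top view has five boxes: coins (157,182), bails (267,152), empty (420,203), pink (272,218) and purple (173,261). The first two fit the description: three bronze discs and two dark bars in clear boxes. The next crop is to confirm that.

Run:
```python
from h import *
d=dict(np.load('top.npz'))
save(cv2.resize(d['frame'][125:210,115:305],None,fx=4.2,fy=4.2,interpolation=cv2.INTER_CUBIC),'pics/crop.png')
for n,u,v in[('coinsHingeL',136,167),('R',179,168),('bailsL',249,137),('R',285,137),('ball',220,147),('bails corners',240,166),('',294,166),('',240,138),('',294,138)]:
    print(n,world(d,u,v).round(3),world(d,u,v,.047).round(3))
```

```text
coinsHingeL [0.555 0.338 0.046] [0.555 0.338 0.047]
R [0.553 0.232 0.047] [0.553 0.232 0.047]
bailsL [0.632 0.062 0.048] [0.632 0.062 0.047]
R [ 0.63  -0.027  0.052] [ 0.632 -0.027  0.047]
ball [0.61  0.135 0.034] [0.606 0.133 0.047]
bails corners [0.569 0.086 0.005] [0.558 0.083 0.047]
 [ 0.571 -0.05   0.001] [ 0.558 -0.049  0.047]
 [0.644 0.088 0.002] [0.629 0.084 0.047]
 [ 0.645 -0.05  -0.001] [ 0.63  -0.049  0.047]
```

View pics/crop.png

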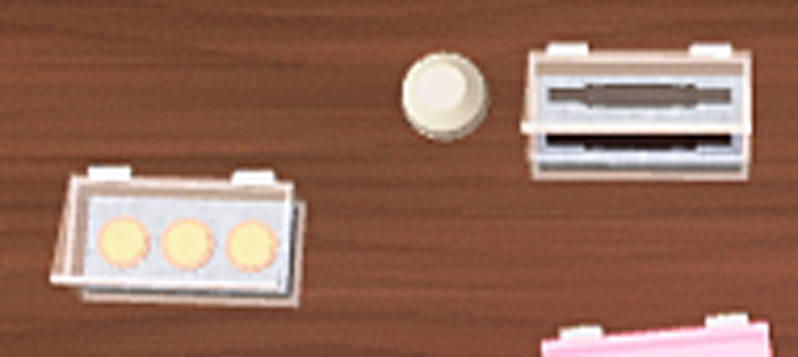

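The crop confirms it: three bronze coins at (188,245), two dark bars at (640,95) and (640,140), both in clear boxes hinged at the rear. Next come the hinges, the lid angles and the spare lid's baseline.

```bash
cat > m.py <<'E'
from h import *
from scipy.optimize import brentq
d=dict(np.load('top.npz'));c=lambda u,v:(115+u/4.2-.5,125+v/4.2-.5)
R=robot.get_obs()['tcp_rot'];p=robot.get_obs()['position']
for n,a,b,e,rear in[('coins',(109,174),(253,178),(171,286),((72,178),(292,182))),('bails',(568,48),(711,50),(637,128),((531,52),(750,54)))]:
    A,B=[world(d,*c(*q),.047) for q in(a,b)]
    H=(world(d,*c(*rear[0]),.046)+world(d,*c(*rear[1]),.046))/2
    f=B-A; f/=np.linalg.norm(f); back=np.array([-f[1],f[0],0]); 
    g=lambda th:(lambda P:(H-P)@back-(.072*np.cos(th)-.004*np.sin(th)))(world(d,*c(*e),.045+.072*np.sin(th)+.004*np.cos(th)))
    ths=np.linspace(0,1.1,12);print(n,'tabs',((A+B)/2).round(3),'rear edge',H.round(3),'back',back.round(3),[round(g(t)*1e3,1) for t in ths])
    T=(A+B)/2*0+H-.043*back; T[2]=.15
    print(' target',T.round(4),'tool shift/0.2',(R.T@(T-p)/.2).round(3))
E
python3 m.py
```

```text
coins tabs [0.557 0.285 0.047] rear edge [0.554 0.285 0.046] back [ 1.    -0.027  0.   ] [np.float64(-8.0), np.float64(-5.7), np.float64(-2.7), np.float64(1.0), np.float64(5.3), np.float64(10.1), np.float64(15.5), np.float64(21.4), np.float64(27.6), np.float64(34.3), np.float64(41.2), np.float64(48.3)]
 target [0.5114 0.2857 0.15  ] tool shift/0.2 [-1.955 -1.065  0.403]
bails tabs [0.634 0.018 0.047] rear edge [0.632 0.018 0.046] back [ 1.    -0.013  0.   ] [np.float64(-25.4), np.float64(-22.5), np.float64(-18.9), np.float64(-14.7), np.float64(-9.9), np.float64(-4.5), np.float64(1.3), np.float64(7.7), np.float64(14.3), np.float64(21.3), np.float64(28.6), np.float64(36.0)]
 target [0.589  0.0182 0.15  ] tool shift/0.2 [-2.757 -2.204  0.404]
```

Coins lid opens about 0.28 rad and bails lid about 0.58 rad. I'll shut the fingers, square the tool and move toward the coins box at height.

>>> play_rows:
  xyz:
    - [-0.95,-0.5,0]
    - [-0.95,-0.5,0]
    - [-0.95,-0.5,0]
    - [-0.95,-0.5,0]
    - [-0.95,-0.5,0]
    - [-0.95,-0.5,0]
    - [-0.95,-0.5,0]
    - [-0.95,-0.5,0]
  delta_rot:
    - [0,0,-0.21]
    - [0,0,-0.21]
    - [0,0,-0.21]
    - [0,0,-0.21]
    - [0,0,-0.21]
    - [0,0,-0.21]
    - [0,0,-0.21]
    - [0,0,-0.21]
  gripper: [-1,-1,-1,-1,-1,-1,-1,-1]

```text
t: 0.77
position: [0.3582, 0.4584, 0.231]
tcp_rot: [[-1.0, 0.002, -0.001], [0.002, 1.0, 0.0], [0.001, 0.0, -1.0]]
ft_force: [0.1, 0.2, -0.8]
gripper_width: 0.0001
gripper_force: 0.0
```

```bash
python3 m.py | grep target; python3 -c "
from h import *
o=robot.get_obs();print(o['t'],o['position'],o['tcp_rot'].round(3),o['gripper_width'],o['ft_force'])"
```

```text
target [0.5114 0.2857 0.15  ] tool shift/0.2 [-0.768 -0.862  0.404]
 target [0.589  0.0182 0.15  ] tool shift/0.2 [-1.159 -2.199  0.404]
0.7667 [0.35821724 0.45839212 0.23099908] [[-1.     0.002 -0.001]
 [ 0.002  1.     0.   ]
 [ 0.001  0.    -1.   ]] 0.00011867560992468565 [ 0.05500097  0.22789543 -0.83362432]
```

>>> play_rows:
  xyz:
    - [-0.77,-0.86,0.1]
    - [-0.77,-0.86,0.1]
    - [-0.77,-0.86,0.1]
    - [-0.77,-0.86,0.1]
    - [-0.77,-0.86,0.1]
    - [-0.77,-0.86,0.1]
    - [-0.77,-0.86,0.6]
    - [-0.77,-0.86,0.6]
    - [-0.77,-0.86,0.6]
    - [-0.77,-0.86,0.6]
  delta_rot:
    - [0,0,0]
    - [0,0,0]
    - [0,0,0]
    - [0,0,0]
    - [0,0,0]
    - [0,0,0]
    - [0,0,0]
    - [0,0,0]
    - [0,0,0]
    - [0,0,0]
  gripper: [-1,-1,-1,-1,-1,-1,-1,-1,-1,-1]

```text
t: 1.6
position: [0.5076, 0.2866, 0.1053]
tcp_rot: [[-1.0, -0.001, -0.011], [-0.001, 1.0, -0.003], [0.011, -0.003, -1.0]]
ft_force: [-0.9, 0.3, -0.3]
gripper_width: 0.0003
gripper_force: 0.0
```

>>> play_rows:
  xyz:
    - [0,0,0.1]
    - [0,0,0.15]
    - [0,0,0.18]
    - [0,0,0.2]
    - [0,0,0.22]
    - [0,0,0.24]
    - [0,0,0.26]
    - [0,0,0.28]
    - [0,0,0.28]
  delta_rot:
    - [0,0,0]
    - [0,0,0]
    - [0,0,0]
    - [0,0,0]
    - [0,0,0]
    - [0,0,0]
    - [0,0,0]
    - [0,0,0]
    - [0,0,0]
  gripper: [-1,-1,-1,-1,-1,-1,-1,-1,-1]

```text
t: 2.35
position: [0.5123, 0.2865, 0.0551]
tcp_rot: [[-1.0, 0.001, 0.0], [0.001, 1.0, 0.001], [-0.0, 0.001, -1.0]]
ft_force: [-0.3, 0.7, -0.3]
gripper_width: 0.0001
gripper_force: 0.2
```

>>> play_rows:
  xyz:
    - [0,0,0.01]
    - [0,0,0.02]
    - [0,0,0.03]
    - [0,0,0.03]
    - [0,0,0.03]
  delta_rot:
    - [0,0,0]
    - [0,0,0]
    - [0,0,0]
    - [0,0,0]
    - [0,0,0]
  gripper: [-1,-1,-1,-1,-1]

```text
t: 2.77
position: [0.5122, 0.2863, 0.0491]
tcp_rot: [[-1.0, 0.001, 0.0], [0.001, 1.0, -0.0], [-0.0, -0.0, -1.0]]
ft_force: [-0.1, 0.5, 1.1]
gripper_width: 0.0001
gripper_force: 0.4
```

Run:
```python
from h import *
b=grab('side');save(cv2.resize(b['frame'][90:240,150:360],None,fx=3.7,fy=3.7,interpolation=cv2.INTER_CUBIC),'pics/s2.png')
```

```text
(no output)
```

View pics/s2.png

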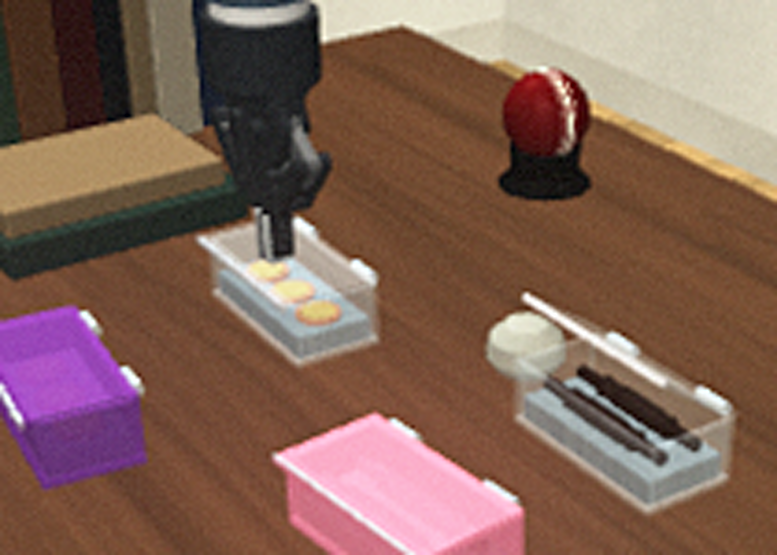

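The coins lid in the crop, front edge about (270,270), looks nearly level. I'll press in small steps until the force rises.

>>> play_rows:
  xyz:
    - [0,0,0.005]
    - [0,0,0.01]
    - [0,0,0.01]
    - [0,0,0.01]
  delta_rot:
    - [0,0,0]
    - [0,0,0]
    - [0,0,0]
    - [0,0,0]
  gripper: [-1,-1,-1,-1]

```text
t: 3.15
position: [0.5123, 0.2863, 0.0489]
tcp_rot: [[-1.0, 0.001, -0.001], [0.001, 1.0, -0.001], [0.001, -0.001, -1.0]]
ft_force: [-6.0, -2.9, 12.8]
gripper_width: 0.0002
gripper_force: 6.4
```

It is firmly on the stop at 12.8 N. I'll lift and move toward the bails box.

>>> play_rows:
  xyz:
    - [0,0,-0.2]
    - [0,0,-0.5]
    - [0,0,-0.5]
    - [0,0,-0.5]
    - [-0.2,-0.7,-0.5]
    - [-0.2,-0.7,-0.5]
    - [-0.2,-0.7,-0.5]
    - [-0.2,-0.7,-0.5]
    - [-0.2,-0.7,-0.5]
  delta_rot:
    - [0,0,0]
    - [0,0,0]
    - [0,0,0]
    - [0,0,0]
    - [0,0,0]
    - [0,0,0]
    - [0,0,0]
    - [0,0,0]
    - [0,0,0]
  gripper: [-1,-1,-1,-1,-1,-1,-1,-1,-1]

```text
t: 3.9
position: [0.5527, 0.1424, 0.1462]
tcp_rot: [[-1.0, 0.006, -0.001], [0.006, 1.0, -0.001], [0.001, -0.001, -1.0]]
ft_force: [-1.2, -0.2, -0.7]
gripper_width: -0.0002
gripper_force: 0.0
```

>>> play_rows:
  xyz:
    - [-0.19,-0.64,0]
    - [-0.19,-0.64,0]
    - [-0.19,-0.64,0]
    - [-0.19,-0.64,0]
    - [-0.19,-0.64,0]
    - [-0.19,-0.64,0]
    - [-0.19,-0.64,0]
  delta_rot:
    - [0,0,0]
    - [0,0,0]
    - [0,0,0]
    - [0,0,0]
    - [0,0,0]
    - [0,0,0]
    - [0,0,0]
  gripper: [-1,-1,-1,-1,-1,-1,-1]

```text
t: 4.48
position: [0.5891, 0.02, 0.1465]
tcp_rot: [[-1.0, -0.001, -0.001], [-0.001, 1.0, 0.001], [0.001, 0.001, -1.0]]
ft_force: [-0.4, 0.7, -0.1]
gripper_width: -0.0001
gripper_force: 0.0
```

>>> play_rows:
  xyz:
    - [-0.01,0,0.15]
    - [-0.01,0,0.25]
    - [-0.01,0,0.3]
    - [-0.01,0,0.33]
    - [-0.01,0,0.36]
    - [-0.01,0,0.39]
    - [-0.01,0,0.42]
    - [-0.01,0,0.45]
    - [-0.01,0,0.47]
    - [-0.01,0,0.47]
  delta_rot:
    - [0,0,0]
    - [0,0,0]
    - [0,0,0]
    - [0,0,0]
    - [0,0,0]
    - [0,0,0]
    - [0,0,0]
    - [0,0,0]
    - [0,0,0]
    - [0,0,0]
  gripper: [-1,-1,-1,-1,-1,-1,-1,-1,-1,-1]

```text
t: 5.32
position: [0.5915, 0.0182, 0.0523]
tcp_rot: [[-1.0, 0.001, -0.001], [0.001, 1.0, 0.0], [0.001, 0.0, -1.0]]
ft_force: [-0.1, 0.5, -0.5]
gripper_width: 0.0
gripper_force: 0.0
```

>>> play_rows:
  xyz:
    - [0,0,0.01]
    - [0,0,0.015]
    - [0,0,0.02]
    - [0,0,0.02]
    - [0,0,0.02]
  delta_rot:
    - [0,0,0]
    - [0,0,0]
    - [0,0,0]
    - [0,0,0]
    - [0,0,0]
  gripper: [-1,-1,-1,-1,-1]

```text
t: 5.73
position: [0.5921, 0.0182, 0.0491]
tcp_rot: [[-1.0, 0.001, 0.001], [0.001, 1.0, -0.0], [-0.001, -0.0, -1.0]]
ft_force: [-0.2, -0.1, -0.2]
gripper_width: 0.0001
gripper_force: 0.0
```

>>> play_rows:
  xyz:
    - [0,0,0.005]
    - [0,0,0.01]
    - [0,0,0.01]
    - [0,0,0.01]
  delta_rot:
    - [0,0,0]
    - [0,0,0]
    - [0,0,0]
    - [0,0,0]
  gripper: [-1,-1,-1,-1]

```text
t: 6.07
position: [0.5923, 0.0182, 0.0489]
tcp_rot: [[-1.0, 0.001, -0.0], [0.001, 1.0, -0.0], [0.0, -0.0, -1.0]]
ft_force: [-6.0, 0.0, 10.8]
gripper_width: -0.0001
gripper_force: 5.6
```

It is firmly on the stop at 10.8 N. I'll lift away and check.

>>> play_rows:
  xyz:
    - [0,0,-0.2]
    - [0,0,-0.6]
    - [0,0,-0.8]
    - [0,0,-0.8]
    - [0.9,0,-0.8]
    - [0.9,0,-0.8]
    - [0.9,0,-0.8]
    - [0.9,0,-0.8]
    - [0.9,0,-0.8]
    - [0.9,0,-0.8]
  delta_rot:
    - [0,0,0]
    - [0,0,0]
    - [0,0,0]
    - [0,0,0]
    - [0,0,0]
    - [0,0,0]
    - [0,0,0]
    - [0,0,0]
    - [0,0,0]
    - [0,0,0]
  gripper: [-1,-1,-1,-1,-1,-1,-1,-1,-1,-1]

```text
t: 6.9
position: [0.4095, 0.0188, 0.2067]
tcp_rot: [[-1.0, 0.001, 0.001], [0.001, 1.0, -0.0], [-0.001, -0.0, -1.0]]
ft_force: [0.6, -1.0, -0.0]
gripper_width: 0.0
gripper_force: 0.0
```

Run:
```python
from h import *
b=grab('side');save(b['frame'][90:400,130:480].repeat(1,0) if 0 else cv2.resize(b['frame'][120:380,150:480],None,fx=2.3,fy=2.3,interpolation=cv2.INTER_CUBIC),'pics/s3.png')
```

```text
(no output)
```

View pics/s3.png

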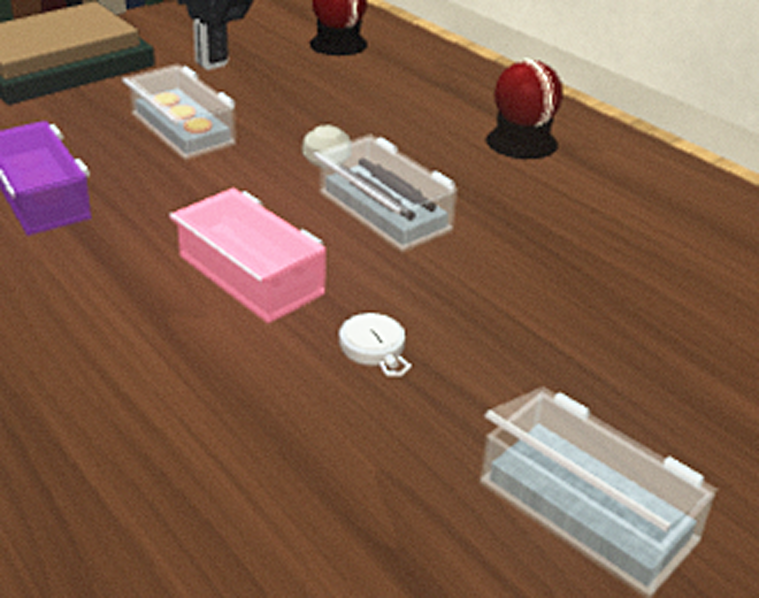

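The coins lid (180,100) and the bails lid (390,175) are both closed level. The empty box's lid (580,465) is still ajar, and the hand is clear.

```bash
python3 -c "
from rig import workorder
print(workorder.finish_job())"
```

```text
the job is handed in; nothing more can be done
None
```

I closed the bails and coins lids onto their stops (about 11 N and 13 N), left the empty box's lid ajar and untouched, moved the hand clear, and handed the job in at about 7 s; no verdict was returned.

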